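Change the supply over at the bakery's lever isolators

TASK

The dough sheeter is done and the mixer is next, and they must never be powered together. First throw the T-shaped handle of the large isolator right over to off, the end with the steel padlock eye; only when it is off, throw the ball handle of the small isolator right over to on, away from its padlock eye.

Things in the scene. Friction and masses are not known exactly. Their poses are not given: they have to be found in the camera images.
- large_isolator: Larger of two grey lever isolators fixed to the worktop: box 125 x 80 x 50 mm (x, y, z); on top a 10 mm steel lever with a black T-bar grip (20 mm thick, 56 long, along y), centred 80 mm from its hinge pin. Origin: centre of the underside; z up; x points from the off end (steel padlock eye, sticks out 27 mm) to the on end (black round cable gland, 17 mm). Pin along y at x = 0, 54 mm up; cheeks beside it reach 10 mm higher.
- large_isolator_handle (a joint): Large isolator's handle (rad), starts on: 0 = off, leaning 0.70 to the padlock eye; 0.70 upright; 1.40 = on, leaning to the gland. Grip centre in the isolator's frame: x = 80 mm * sin(value - 0.70), z = 54 + 80 mm * cos(value - 0.70). Top-heavy, 0.16 kg: pushed (1 to 2 N at the grip) well past upright it falls to that end and stays.
- small_isolator: Smaller of two grey lever isolators fixed to the worktop: box 95 x 60 x 40 mm (x, y, z); on top a 10 mm steel lever with a black ball grip, 26 mm, centred 65 mm from its hinge pin. Origin: centre of the underside; z up; x points from the off end (steel padlock eye, sticks out 27 mm) to the on end (black round cable gland, 17 mm). Pin along y at x = 0, 44 mm up; cheeks beside it reach 10 mm higher.
- small_isolator_handle (a joint): Small isolator's handle (rad), starts off: 0 = off, leaning 0.70 to the padlock eye; 0.70 upright; 1.40 = on, leaning to the gland. Grip centre in the isolator's frame: x = 65 mm * sin(value - 0.70), z = 44 + 65 mm * cos(value - 0.70). Top-heavy, 0.16 kg: pushed (1 to 2 N at the grip) well past upright it falls to that end and stays.

How it is judged:
On the way, in this order (a step that is already met when the one before it is completed fails the run):
1. the large isolator's handle lies at its off end (within 0.15 rad) while the small one's has not yet passed upright (value of joint large_isolator_handle below 0.15 rad and value of joint small_isolator_handle below 0.7 rad), for 0.2 s.
2. the small isolator's handle lies at its on end (within 0.15 rad) with the large one still off (value of joint large_isolator_handle below 0.15 rad and value of joint small_isolator_handle above 1.25 rad), for 0.2 s.
At the end, for the whole second after the job is handed in: The large isolator's handle rests at its off end and the small isolator's handle at its on end, each within 0.15 rad of its stop and at rest (all of step 2 and velocity of joint large_isolator_handle between -0.1 and 0.1 rad/s and velocity of joint small_isolator_handle between -0.1 and 0.1 rad/s); the robot touches nothing.
It fails at once if both handles are past upright towards on at once (value of joint each of large_isolator_handle, small_isolator_handle above 0.7 rad).
It also fails if it takes over 48 s, if anything falls off the work surface, if the arm or the gripper's body presses on something with over 40 N, if the wrist force passes 120 N, or if a joint passes its speed limit or range.

ROBOT

A 6-joint arm with a two-finger parallel gripper is mounted at the origin on a cart in front of the work surface, level with it; the furniture and walls round the work are solid. World frame = base frame: x ahead of the robot, y to its left, z up, the work surface at z = 0. Lengths are in m, angles in rad, forces in N, time in s.
With the tool pointing down it reaches from about 0.225 to 0.875 m from the base axis. Payload 3.4 kg.
Tool frame: the origin (TCP) lies midway between the tips of the shut fingers; the grasp point (between the pads) lies 19 mm behind it (arm.grip_depth is the distance from the TCP to the grasp point, in m); z points along the fingers, y is the line along which they close (so a half turn about z gives the same grasp; the last joint's range is limited). The gripper opens to 85 mm and grips with 20 to 120 N. Pads are 22 mm wide; open, the fingers measure 114 mm over their backs; the gripper's body (76 mm by 85 mm) begins 54 mm behind the grasp point. The pads swing forward as they close: fully open they stand 13 mm farther back than shut.
Start: joints at [0.988, 0.276, 1.505, -0, 1.361, -0.121], TCP at [0.256, 0.515, 0.231] pointing down, gripper open.
Joint ranges: [-2.89, 2.89], [-0.75, 2.08], [0.22, 2.7], [-1.18, 4.32], [0.11, 2.71], [-2.7, 2.7]. Speed limits (rad/s): [2.57, 2.57, 3.14, 3.14, 3.14, 3.14].

INTERFACE

Orientations are given as a 3x3 rotation matrix whose columns are the frame's x, y, z axes.
In Python, from workcell import sensors, viewer, ticket, arm gives the robot as it stands.
- The arm moves only by the shell command python3 -m crank 'ROWS' [OPENING] [FORCE]. ROWS is JSON, a list of rows, each a list of 2 entries, a list of its own where there are three numbers: the shift along the tool's x, y, z in cm, then the turn about the tool's z in degrees. In form: [[[x, y, z], turn], ...]. A call has 1 to 12 rows; each row is the pose to reach, as a shift and turn from the pose commanded when the call began, along the tool's axes at that moment; what a row does not reach only later rows make up. A row lasts 1/8 s, in which the tool goes at most 62.5 mm and 10.7 degrees, less where a joint would pass 70% of its speed; a pose out of reach is approached as far as the arm can. A call with a gripper value outside its range is refused whole. OPENING is the closure, from 0 (fully open) to 1 (shut), set as the call begins (- or left out, the last holds). The fingers move at their own pace and stop on an object; FORCE is the grip in N (left out, the last holds). Time passes only in rows, so rows that repeat a pose let the fingers close. It gives the time, the measured TCP pose, the force, the opening and the grip force at its end, in the units of the state.
- sensors.get_state(): the state, without advancing time (a new reading comes with each control period).
- viewer.read_camera(name): name is "side" or "top" or "wrist"; returns a dict with "frame" (480x640x3 uint8, red, green, blue), "fx", "fy", "cx", "cy" (pixels), "dist_coeffs" ([k1, k2, p1, p2, k3] as OpenCV has them; the pictures are not rectified), "R" (3x3) and "t" (3): a world point X has camera coordinates R X + t. Camera axes: x right, y down, z forward; pixel columns grow to the right and rows downward; lengths in m; the calibration is good to about 2 mm. A picture is of the moment at which its call begins. There is no depth.
- ticket.hand_in(): hands the job in; it is judged then, once.
The state is a dict: "t": time; "joints": joint angles; "joint_velocities": joint speeds; "tau": joint torques, N m; "tcp_pos": TCP position; "tool_rot": TCP orientation; "contact_force": force on the tool from outside, world axes, zero at the start; "torque": the same for the moment, N m; "opening": opening from 0.0 (shut) to 1.0 (fully open); "finger_force": force on a finger pad.
Only numpy, scipy, OpenCV 4.12 (cv2) and the standard library are available. Lean on these libraries where they do the work, as an engineer would, in place of code of your own. Each camera call takes 0.05 s, during which the arm holds its last target. There are 200 camera calls.

## Working session

There is one attempt and no reset: what is moved stays moved. The work goes in short steps, Python scripts to look and compute and a shell command to move; the robot and the scene stay as the last step left them, time stands still between calls to the robot, and variables do not carry over. Pictures are saved under pics/ and viewed, at most 10 in all, crops included, and the job is handed in when it is done.

```bash
mkdir -p pics
python3 - <<'E'
from workcell import sensors, viewer
import cv2,numpy as np
for n in("top","side"):
    c=viewer.read_camera(n); cv2.imwrite(f"pics/{n}0.png",c["frame"][:,:,::-1])
    print(n,c["fx"],c["cx"],c["dist_coeffs"],np.round(c["R"],3).tolist(),c["t"])
s=sensors.get_state();print(s["t"],s["tool_rot"],s["tcp_pos"])
E
```

```text
top 624.6360501336296 307.0015492718676 [-0.00717916  0.          0.          0.          0.        ] [[-0.015, -1.0, -0.001], [-0.995, 0.015, -0.098], [0.098, -0.001, -0.995]] [-0.04496903  0.55508207  1.19936713]
side 474.6893309974574 317.80556298017666 [0.02070938 0.         0.         0.         0.        ] [[-0.992, -0.129, 0.008], [-0.093, 0.67, -0.737], [0.089, -0.731, -0.676]] [0.54519357 0.13002753 0.82036314]
0.1 [[-8.95253278e-01  4.45556667e-01 -9.08359654e-04]
 [ 4.45557549e-01  8.95252238e-01 -1.37850373e-03]
 [ 1.99009485e-04 -1.63883648e-03 -9.99998637e-01]] [0.25594024 0.51436481 0.23052352]
```

View pics/top0.png

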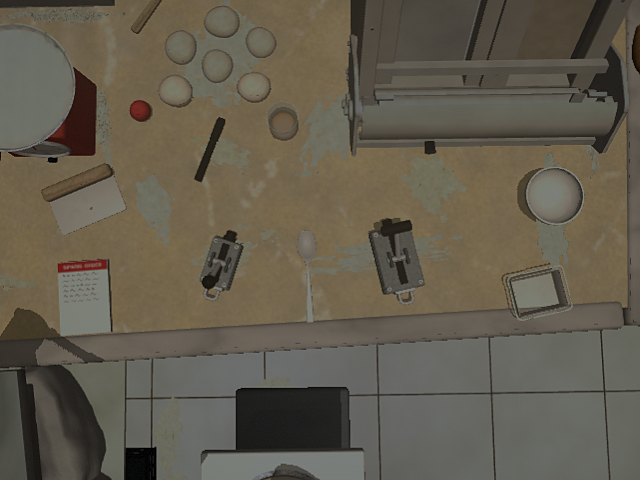

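View pics/side0.png

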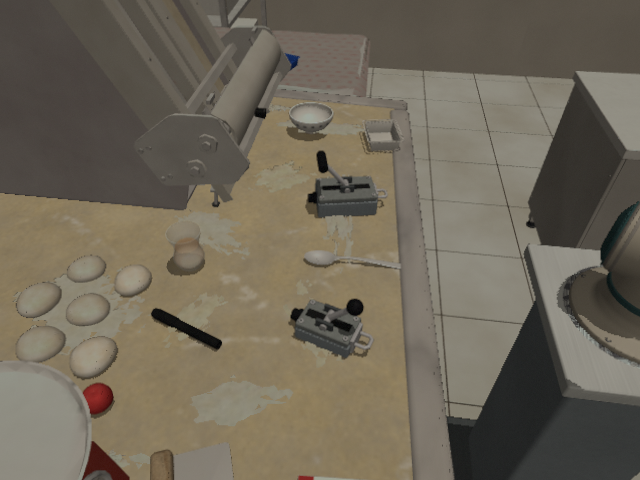

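The top view shows the large isolator with its T-grip near (397,227) and padlock eye at (405,303). The small isolator has its ball at (209,282), eye at (211,299) and gland at (231,236). In the side view the T-grip is at (322,162) and the large eye at (386,196), and the small ball is at (355,307) with its eye at (371,346).

```bash
cat > fit.py <<'E'
from workcell import sensors, viewer
import cv2,numpy as np
from scipy.optimize import least_squares
C={n:viewer.read_camera(n) for n in("top","side")}
def proj(c,X):
    K=np.array([[c["fx"],0,c["cx"]],[0,c["fy"],c["cy"]],[0,0,1]])
    return cv2.projectPoints(np.array(X,float).reshape(-1,3),cv2.Rodrigues(np.array(c["R"]))[0],np.array(c["t"]),K,np.array(c["dist_coeffs"]))[0][:,0]
s7=np.sin(.7);c7=np.cos(.7)
D={"large":([.08*s7,0,.054+.08*c7],-.0895,.0795,.025,.0625,.04,.05,dict(top=[(397,227),(405,303),(389,219)],side=[(322,162),(386,196),(309,198)])),
"small":([-.065*s7,0,.044+.065*c7],-.0745,.0645,.02,.0475,.03,.04,dict(top=[(209,282),(211,299),(232,232)],side=[(355,307),(371,347),(292,315)]))}
for n,(g,e,l,h,bx,by,bz,px) in D.items():
    def W(p,P):
        c,s=np.cos(p[2]),np.sin(p[2]);return np.array(P)@np.array([[c,-s,0],[s,c,0],[0,0,1]]).T+[p[0],p[1],0]
    def r(p):
        P=W(p,[g,[e,0,p[3]],[l,0,p[3]]])
        o=np.concatenate([(proj(C[k],P)-px[k]) for k in px]);
        if n=="large":o[2]*=.0   # top gland hidden under grip
        return o.ravel()
    f=least_squares(r,[.4,0,0,h],x_scale=[.1,.1,1,.01],loss="soft_l1")
    print(n,f.x.round(4),"res",r(f.x).round(1))
    for k in C:
        im=C[k]["frame"]=np.ascontiguousarray(C[k]["frame"])
        P=W(f.x,[[a*bx,b*by,bz] for a,b in((1,1),(1,-1),(-1,-1),(-1,1))]+[g])
        q=proj(C[k],P)
        cv2.polylines(im,[np.int32(q[:4]*8).reshape(-1,1,2)],True,(255,0,0),1,cv2.LINE_AA,3)
        cv2.circle(im,tuple(int(v) for v in q[4].round()),2,(0,255,0),-1)
    s=sensors.get_state();R=np.array(s["tool_rot"])
    th=np.arange(0,1.41,.35)-.7;L=np.hypot(g[0],g[2]-(.054 if n=="large" else .044))
    print(W(f.x,[[L*np.sin(t),0,(.054 if n=="large" else .044)+L*np.cos(t)] for t in th]).round(3))
a=C["top"]["frame"][200:320,180:440];b=C["side"]["frame"][130:370,270:400]
a=cv2.resize(a,None,fx=2,fy=2);b=cv2.resize(b,None,fx=2,fy=2)
o=np.zeros((480,780,3),np.uint8);o[:240,:520]=a;o[:,520:]=b
cv2.imwrite("pics/fit.png",o[:,:,::-1])
E
python3 fit.py
```

```text
large [ 0.5203 -0.227   0.1817  0.0231] res [-0.3  0.1  0.1  0.2 -0.   0.  -0.2 -0.7  0.7  0.  -0.9  0.1]
[[ 0.47  -0.236  0.115]
 [ 0.493 -0.232  0.129]
 [ 0.52  -0.227  0.134]
 [ 0.547 -0.222  0.129]
 [ 0.571 -0.218  0.115]]
small [ 0.5178  0.1152 -0.3174  0.0134] res [ 0.1 -0.6 -0.7 -0.3  0.1 -0.3  0.1 -0.2  0.1 -0.5  1.1  0.7]
[[0.478 0.128 0.094]
 [0.497 0.122 0.105]
 [0.518 0.115 0.109]
 [0.539 0.108 0.105]
 [0.558 0.102 0.094]]
```

View pics/fit.png

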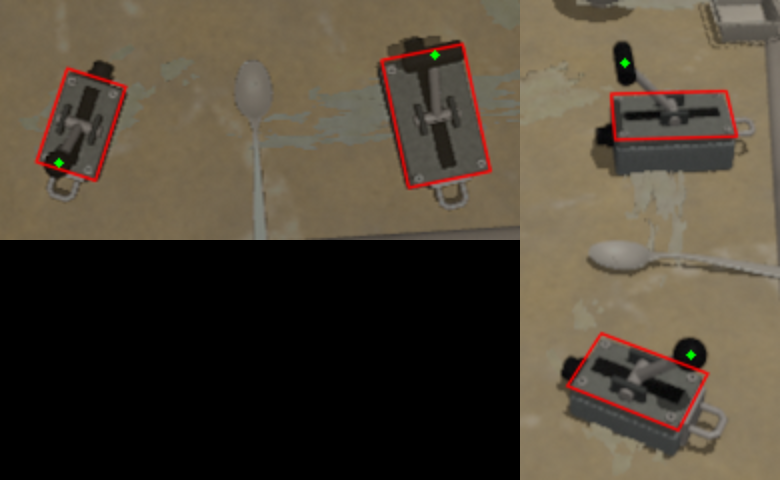

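The fitted boxes and the green grip dots sit on both isolators and both handles to within about a pixel. I'll push with shut fingers.

```bash
cat > go.py <<'E'
# usage: go.py L|S  x y z(frame of isolator, mm) ... -> shifts in tool axes (cm) and turn
import sys,numpy as np
from workcell import sensors
P={"L":(.5203,-.227,.1817,np.pi),"S":(.5178,.1152,-.3174,np.pi)}[sys.argv[1]]
s=sensors.get_state();R=np.array(s["tool_rot"]);p=np.array(s["tcp_pos"])
c,q=np.cos(P[2]),np.sin(P[2])
yaw=np.arctan2(R[1,0],R[0,0]);d=(P[2]+P[3]-yaw+np.pi)%(2*np.pi)-np.pi
print("t",s["t"],"turn",-np.degrees(d).round(1),"force",np.round(s["contact_force"],1))
for a in sys.argv[2:]:
    x,y,z=[float(v)/1e3 for v in a.split(",")]
    X=np.array([P[0]+c*x-q*y,P[1]+q*x+c*y,z]);print(a,X.round(3),(R.T@(X-p)*100).round(1))
E
python3 go.py L 110,0,220
```

```text
t 0.2 turn -36.9 force [0.4 0.8 0.2]
110,0,220 [ 0.628 -0.207  0.22 ] [-65.5 -48.    1.1]
```

```bash
python3 -m crank '[[[-5,-3.6,0],-3],[[-10,-7.3,0],-6],[[-15,-11,0],-9],[[-20,-14.7,0],-12],[[-25,-18.3,0],-15],[[-30,-22,0],-18],[[-35,-25.6,0],-21],[[-40,-29.3,0],-24],[[-45,-33,0],-27],[[-50,-36.6,0],-30],[[-55,-40.3,0],-33],[[-60,-44,0],-36]]' 1 20; python3 go.py L 110,0,220
```

```text
t: 1.7
tcp_pos: [0.598, -0.1483, 0.2311]
tool_rot: [[-0.986, -0.167, 0.0], [-0.167, 0.986, 0.0], [-0.0, 0.0, -1.0]]
contact_force: [0.8, 0.1, -0.8]
opening: -0.001
finger_force: 0.0
t 1.7 turn -0.8 force [ 0.8  0.1 -0.8]
110,0,220 [ 0.628 -0.207  0.22 ] [-2.  -6.3  1.1]
```

```bash
python3 -m crank '[[[-1,-3.2,0],-0.8],[[-2,-6.3,0],-0.8],[[-2,-6.3,1],-0.8],[[-2,-6.3,1],-0.8]]'; python3 go.py L 110,0,100 -20,0,100
python3 - <<'E'
from workcell import viewer
import cv2
cv2.imwrite("pics/s1.png",viewer.read_camera("side")["frame"][80:330,200:520,::-1])
E
```

```text
t: 2.2
tcp_pos: [0.6263, -0.2044, 0.2196]
tool_rot: [[-0.984, -0.179, -0.003], [-0.179, 0.984, 0.002], [0.003, 0.003, -1.0]]
contact_force: [-0.2, 0.4, -0.2]
opening: -0.002
finger_force: 0.0
t 2.2 turn -0.1 force [-0.2  0.4 -0.2]
110,0,100 [ 0.628 -0.207  0.1  ] [-0.2 -0.3 12. ]
-20,0,100 [ 0.501 -0.231  0.1  ] [12.8 -0.4 12. ]
```

View pics/s1.png

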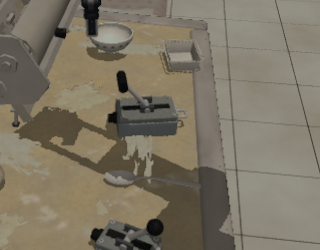

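The gripper hangs beyond the large handle, with its tip near crop pixel (92,35), clear of it. I'll move 1.5 cm closer to the handle to stay away from the sheeter, then descend and sweep.

```bash
python3 -m crank '[[[1.3,-0.3,0],0],[[1.3,-0.3,3],0],[[1.3,-0.3,6],0],[[1.3,-0.3,9],0],[[1.3,-0.3,12],0],[[1.3,-0.3,12],0]]'; python3 go.py L 95,0,100 -20,0,100
```

```text
t: 3.0
tcp_pos: [0.6127, -0.2093, 0.0996]
tool_rot: [[-0.984, -0.18, -0.005], [-0.18, 0.984, 0.002], [0.004, 0.003, -1.0]]
contact_force: [0.3, 0.4, -0.5]
opening: 0.002
finger_force: 0.0
t 3.0 turn -0.0 force [ 0.3  0.4 -0.5]
95,0,100 [ 0.614 -0.21   0.1  ] [-0.1 -0.1 -0. ]
-20,0,100 [ 0.501 -0.231  0.1  ] [11.4 -0.1  0. ]
```

```bash
python3 -m crank '[[[1,0,0],0],[[2,0,0],0],[[3,0,0],0],[[4,0,0],0],[[5,0,0],0],[[6,0,0],0],[[7,0,0],0],[[8,0,0],0],[[9,0,0],0],[[10,0,0],0],[[11,0,0],0],[[11.5,0,0],0]]'; python3 -m crank '[[[0,0,-4],0],[[0,0,-8],0],[[0,0,-12],0],[[0,0,-12],0]]'; python3 go.py S -110,0,220
python3 - <<'E'
from workcell import viewer
import cv2
cv2.imwrite("pics/s2.png",viewer.read_camera("side")["frame"][80:330,200:520,::-1])
E
```

```text
t: 4.5
tcp_pos: [0.5013, -0.2312, 0.1012]
tool_rot: [[-0.984, -0.179, -0.0], [-0.179, 0.984, 0.0], [0.0, 0.0, -1.0]]
contact_force: [-0.8, -0.3, -0.4]
opening: 0.001
finger_force: 0.0
t: 5.0
tcp_pos: [0.504, -0.2324, 0.2249]
tool_rot: [[-0.984, -0.18, 0.007], [-0.18, 0.984, -0.004], [-0.006, -0.005, -1.0]]
contact_force: [-1.2, 0.2, 0.3]
opening: 0.001
finger_force: 0.0
t 5.0 turn 28.5 force [-1.2  0.2  0.3]
-110,0,220 [0.413 0.15  0.22 ] [ 2.1 39.2  0.3]
```

View pics/s2.png

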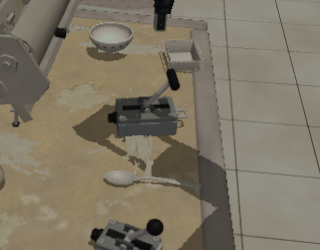

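```bash
python3 - <<'E'
import re
src=open('fit.py').read().split("s7=")[0]
exec(src)
print(proj(C["side"],[.47,-.236,.115])-[200,80])
E
python3 -m crank '[[[0.2,4,0],3],[[0.4,8,0],6],[[0.6,12,0],9],[[0.8,16,0],12],[[1,20,0],15],[[1.2,24,0],18],[[1.4,28,0],21],[[1.6,32,0],24],[[1.8,36,0],27],[[2.1,39.2,0],28.5],[[2.1,39.2,0.3],28.5],[[2.1,39.2,0.3],28.5]]'; python3 go.py S -90,0,220 -90,0,78
```

```text
[[172.64900817  80.25564122]]
t: 6.65
tcp_pos: [0.4104, 0.1501, 0.2171]
tool_rot: [[-0.95, 0.311, -0.002], [0.311, 0.95, -0.001], [0.002, -0.002, -1.0]]
contact_force: [-0.2, 0.5, -0.2]
opening: 0.001
finger_force: 0.0
t 6.65 turn 0.1 force [-0.2  0.5 -0.2]
-90,0,220 [0.432 0.143 0.22 ] [-2.3  0.  -0.3]
-90,0,78 [0.432 0.143 0.078] [-2.3  0.1 13.9]
```

The large T-grip is at its predicted off position: crop (172,78) seen against (173,80) predicted. Next is the small handle.

```bash
python3 -m crank '[[[-2.3,0,0],0],[[-2.3,0,3],0],[[-2.3,0,6],0],[[-2.3,0,9],0],[[-2.3,0.1,12],0],[[-2.3,0.1,13.9],0],[[-2.3,0.1,13.9],0]]'; python3 go.py S -90,0,78 12,0,78
```

```text
t: 7.52
tcp_pos: [0.4339, 0.143, 0.0779]
tool_rot: [[-0.95, 0.313, -0.003], [0.313, 0.95, -0.001], [0.002, -0.002, -1.0]]
contact_force: [0.1, -0.0, -0.0]
opening: 0.001
finger_force: 0.0
t 7.525 turn -0.1 force [ 0.1 -0.  -0. ]
-90,0,78 [0.432 0.143 0.078] [ 0.2 -0.  -0. ]
12,0,78 [0.529 0.111 0.078] [-10.  -0.  -0.]
```

```bash
python3 -m crank '[[[-1,0,0],0],[[-2,0,0],0],[[-3,0,0],0],[[-4,0,0],0],[[-5,0,0],0],[[-6,0,0],0],[[-7,0,0],0],[[-8,0,0],0],[[-9,0,0],0],[[-10,0,0],0],[[-10.2,0,0],0]]'; python3 -m crank '[[[2,0,0],0],[[2,0,-4],0],[[2,0,-8],0],[[2,0,-13],0],[[2,0,-13],0],[[2,0,-13],0]]'
python3 - <<'E'
exec(open('fit.py').read().split("s7=")[0])
print(proj(C["side"],[.558,.102,.094])-[200,80],proj(C["side"],[.47,-.236,.115])-[200,80])
cv2.imwrite("pics/s3.png",C["side"]["frame"][80:380,200:520,::-1])
E
```

```text
t: 8.9
tcp_pos: [0.5312, 0.1124, 0.0793]
tool_rot: [[-0.95, 0.312, 0.001], [0.312, 0.95, 0.0], [-0.001, 0.0, -1.0]]
contact_force: [-0.2, 0.8, 0.0]
opening: 0.001
finger_force: 0.0
t: 9.65
tcp_pos: [0.5092, 0.1192, 0.2087]
tool_rot: [[-0.95, 0.311, -0.002], [0.311, 0.95, 0.0], [0.002, -0.001, -1.0]]
contact_force: [0.7, 0.0, -0.6]
opening: 0.005
finger_force: 0.0
[[104.51211554 207.93627122]] [[172.64900817  80.25564122]]
```

View pics/s3.png

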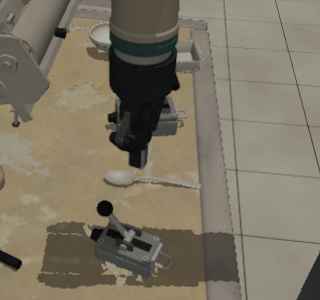

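The small ball is at crop (104,208), exactly the predicted on position, and the gripper is clear above it. The large handle is hidden behind the arm in this view, but nothing has touched it since it was thrown.

```bash
python3 -c "
from workcell import ticket
print(ticket.hand_in())"
```

```text
the job is handed in; nothing more can be done
None
```

The large isolator was thrown to off first, then the small one to on; camera checks after each throw showed the handles at their stops, the arm was clear, and the job was handed in at about 10 s (no verdict came back).

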